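# Set up the filling station for the open bottle

### The job

Turn the handwheel, regrasping its rim as needed, until the filling nozzle stands right over the mouth of the open bottle, and swivel and tilt the sensor by its ball handle so that it looks straight at the middle of that bottle's body. Let go of both. Leave the two bottles standing where they are, do not shift the can or the ear defenders, and do not press the emergency stop.

Things in the scene. Friction and masses are not known exactly. Their poses are not given: they have to be found in the camera images.
- station: Fixed conveyor, 120 x 560, belt 70 above the deck, guide rods to 93. Origin on the deck under the belt's middle; y along the belt, x away from the robot, z up. Posts at x 130, y +-250 carry a bar along y, top 244; the nozzle arm reaches from it to x 0, top 256. Grey gearbox 110 x 90 x 85 under the handwheel. Yellow box 50 x 55 x 85 at x -92, y -30 carries the emergency stop
- wheel_center (a point): Centre of the level steel handwheel, in its rim's plane, 125 above the deck, at x -150, y 130 of the station. Rim: centre-line radius 65, round bar 14 thick; hub radius 15, top 10 above the rim's plane; three spokes 10 thick, nearly level with the rim, at 0, 120 and 240 degrees from this point's x axis, which turns with the wheel
- wheel (a joint): Handwheel angle in rad, grows counter-clockwise from above, range -5.2 to 5.2, stiff enough to stay (about 3 N at the rim). One radian drives the nozzle 16 mm: counter-clockwise towards the station's +y, clockwise towards -y
- nozzle_tip (a point): Lower end of the thin steel filling nozzle (diameter 6), 180 above the deck, over the middle of the belt; moves only along the station's y
- open_bottle: Blue bottle without a cap, standing on the belt: body diameter 36, neck diameter 20, height 85; origin at the centre of its underside
- mouth (a point): Centre of the open bottle's mouth, at its top (opening diameter 15)
- mid (a point): Middle of the open bottle's body, on its axis, 30 above the belt
- capped_bottle: The other bottle on the belt, same blue glass but with a white cap of diameter 24 (96 high in all), to be left alone; origin at the centre of its underside
- stand: Fixed sensor stand: round foot of radius 42, 14 high, and a post of radius 9; origin at the centre of its underside; the bracket's swivel and tilt axes cross 190 above it
- sensor_pivot (a point): Where the swivel and tilt axes cross, inside the grey sensor box (56 x 34 x 32), turning with the sensor: x is the direction in which the sensor looks (black lens barrel in front, reaching 57 from here), y its left, z its top
- sensor_ball (a point): Centre of the black ball (diameter 24) at the end of the sensor's rod handle, behind and above the box: at x -81.6, y 0, z 38 in the frame of sensor_pivot; the rod is 8 thick
- swivel (a joint): Sensor swivel in rad about the vertical, grows counter-clockwise from above, 0 when the sensor looks along the stand's x axis, range -1.4 to 1.4; friction holds it
- tilt (a joint): Sensor tilt in rad, 0 when it looks level, positive when it looks down, range -0.7 to 0.8; friction holds it (about 1.5 N at the ball)
- canister: Loose aluminium can, diameter 80, 200 high, to be left alone; it stands close beside the wheel, on either side; origin at the centre of its underside
- ear_defenders: Loose black ear defenders lying on the deck, about 100 x 120, 65 high, to be left alone; origin on the deck between the two cups
- stop (a joint): Travel of the red emergency stop button, 0 is free, 0.006 fully pressed; must not be pressed
Not all that is in view belongs to the job. Leave any orange look-alike of the open_bottle alone.

How it is judged (in metres and radians):
At the end, for the whole second after the job is handed in: Nozzle tip within 5 mm horizontally of the open bottle's mouth centre; sensor faces that bottle, its line of sight within 16 mm sideways and 16 mm in height of the middle of the body; wheel and sensor joints at rest; both bottles upright within 12 mm of their start (horizontal distance between nozzle_tip and mouth below 0.005 m and y of mid in the frame of sensor_pivot between -0.016 and 0.016 m and z of mid in the frame of sensor_pivot between -0.016 and 0.016 m and x of mid in the frame of sensor_pivot above 0.05 m and angle between each of open_bottle, capped_bottle's own z axis and vertical below 0.1 rad and distance of each of open_bottle, capped_bottle from where it was at the start of the episode below 0.012 m and velocity of joint wheel between -0.1 and 0.1 rad/s and velocity of joint swivel between -0.1 and 0.1 rad/s and velocity of joint tilt between -0.1 and 0.1 rad/s); the robot touches nothing.
It fails at once if a bottle is shifted more than 12 mm (distance of any of open_bottle, capped_bottle from where it was at the start of the episode above 0.012 m).
It fails at once if the can or the ear defenders are shifted more than 25 mm, or the can is tipped (distance of any of canister, ear_defenders from where it was at the start of the episode above 0.025 m or angle between canister's own z axis and vertical above 0.25 rad).
It fails at once if the emergency stop is pressed (value of joint stop above 0.003 m).
It also fails if it takes over 72 s, if anything falls off the work surface, if the arm or the gripper's body presses on something with over 40 N, if the wrist force passes 120 N, or if a joint passes its speed limit or range.

### The arm

A 6-joint arm with a two-finger parallel gripper is mounted at the origin on the work surface. World frame = base frame: x ahead of the robot, y to its left, z up, the work surface at z = 0. Lengths are in mm, angles in degrees, forces in N, time in s.
With the tool pointing down it reaches from about 325 to 900 mm from the base axis. Payload 3.5 kg.
Tool frame: the origin (TCP) lies at the very end of the fingers, on their centre line; the grasp point (between the pads) lies 19 mm behind it; z points along the fingers, y is the line along which they close (so a half turn about z gives the same grasp; the last joint's range is limited). The gripper opens to 85 mm and grips with 20 to 120 N. Pads are 22 mm wide; open, the fingers measure 114 mm over their backs; the gripper's body (76 mm by 85 mm) begins 54 mm behind the grasp point. The pads swing forward as they close: fully open they stand 13 mm farther back than shut.
Start: joints at [57.903, 15.837, -1.513, 72.651, 0, 84.076], TCP at [275.679, 560.912, 197.113] pointing down, gripper open.
Joint ranges: [-178.77, 178.77], [-48.84, 107.48], [-61.69, 71.31], [-111.58, 123.2], [-90, 87.43], [-180, 180]. Speed limits (degrees/s): [147.25, 147.25, 180, 180, 180, 180].

### API

Orientations are given as a 3x3 rotation matrix whose columns are the frame's x, y, z axes.
In Python, from bench import ctrl, vision gives the robot as it stands.
- The arm moves only by the tool jog_arm, never from a script. Its argument "commands" is text: rows parted by semicolons, each of 6 numbers parted by spaces: the shift along the tool's x, y, z normalised to -1 to 1, where 1 is 25 mm, then the turn, a rotation vector about the tool's x, y, z normalised to -1 to 1, where 1 is 0.12 rad. In form: tx ty tz ax ay az; .... A call has 1 to 8 rows; each row shifts and turns the commanded pose from where the row before left it, along the tool's axes as they then stand; what a row does not reach is not made up. A row lasts 1/8 s, in which the tool goes at most 62.5 mm and 10.7 degrees, less where a joint would pass 70% of its speed; a pose out of reach is approached as far as the arm can. A call with a number of a shift or a turn outside -1 to 1 is refused whole. A call with a gripper value outside its range is refused whole. "grip" is the opening, from 0 (shut) to 1 (fully open), set as the call begins (left out, the last holds). The fingers move at their own pace and stop on an object; "newtons" is the grip in N (left out, the last holds). Time passes only in rows, so rows that do not move let the fingers close. It gives the time, the measured TCP pose, the force, the opening and the grip force at its end, in the units of the state.
- ctrl.read_state(): the state, without advancing time (a new reading comes with each control period).
- vision.snapshot(name): name is "scene" or "top"; returns the picture (420x560x3 uint8, blue, green, red); there is no depth.
- vision.camera_params(name): a dict with "mtx" (3x3 intrinsics, pixels), "T" (4x4, takes a point from camera to world coordinates). Camera axes: x right, y up, looking along -z (the intrinsics and any distortion apply to the point x, -y, -z); pixel columns grow to the right and rows downward; lengths in mm; the calibration is good to about 2 mm. A picture is of the moment at which its call begins. camera_params takes no time and is no camera call.
- ctrl.hand_in(): hands the job in; it is judged then, once.
The state is a dict: "t": time; "q": joint angles; "qvel": joint speeds; "joint_efforts": joint torques, N m; "position": TCP position; "tcp_rot": TCP orientation; "ft_force": force on the tool from outside, world axes, zero at the start; "torque": the same for the moment, N m; "finger_gap": finger opening in mm; "grip_force": force on a finger pad.
Only numpy, scipy, OpenCV 4.12 (cv2) and the standard library are available. Lean on these libraries where they do the work, as an engineer would, in place of code of your own. Each camera call takes 0.05 s, during which the arm holds its last target. There are 200 camera calls.

## Working session

There is one attempt and no reset: what is moved stays moved. The work goes in short steps, Python scripts to look and compute and a tool call to move; the robot and the scene stay as the last step left them, time stands still between calls to the robot, and variables do not carry over. Pictures are saved under pics/ and viewed, at most 10 in all, crops included, and the job is handed in when it is done.

Besides the shell and the picture viewer there is one more tool, called after "Request:" as name(argument=value, ...), one argument or row to a line, values as JSON. jog_arm: Moves the arm, as the interface text tells. Scaled input: -1 to 1 covers 25 mm each way for a shift and 0.12 rad each way for a turn. Its arguments: {"type":"object","properties":{"commands":{"type":"string"},"grip":{"type":"number"},"newtons":{"type":"number"}},"required":["commands"]}

```bash
ls; mkdir -p pics; python3 - <<'E'
from bench import ctrl, vision
import cv2
for n in("scene","top"):
    cv2.imwrite(f"pics/{n}0.png",vision.snapshot(n)); p=vision.camera_params(n); print(n,p)
s=ctrl.read_state();print(s)
E
```

```text
pics
scene {'mtx': array([[402.56711205,   0.        , 273.21850704],
       [  0.        , 402.56711205, 204.62396293],
       [  0.        ,   0.        ,   1.        ]]), 'T': array([[ 2.45879122e-01, -7.88842054e-01,  5.63268738e-01,
         1.12498574e+03],
       [ 9.69296775e-01,  1.98491343e-01, -1.45137686e-01,
        -1.01529999e+02],
       [ 2.68674151e-03,  5.81660899e-01,  8.13426936e-01,
         9.20278452e+02],
       [ 0.00000000e+00,  0.00000000e+00,  0.00000000e+00,
         1.00000000e+00]])}
top {'mtx': array([[448.76024224,   0.        , 279.57202799],
       [  0.        , 448.76024224, 195.72880108],
       [  0.        ,   0.        ,   1.        ]]), 'T': array([[ 1.86682236e-03,  9.92749619e-01, -1.20186144e-01,
         4.48550831e+02],
       [-9.99934735e-01,  4.98521142e-04, -1.14139102e-02,
         2.74884271e+01],
       [-1.12712396e-02,  1.20199608e-01,  9.92685758e-01,
         1.22702366e+03],
       [ 0.00000000e+00,  0.00000000e+00,  0.00000000e+00,
         1.00000000e+00]])}
{'t': 0.1, 'q': array([ 5.79026227e+01,  1.58749933e+01, -1.58717721e+00,  7.26521282e+01,
       -4.95154762e-04,  8.40760833e+01]), 'qvel': array([ 0.03898175,  0.00225348,  0.20428901, -0.07994357,  0.13706218,
        0.00663371]), 'joint_efforts': array([-7.13277313e-04, -4.46708965e+01,  2.96128088e+01,  8.49677628e-03,
       -1.26769628e-04,  9.59826821e-06]), 'position': array([275.28323234, 560.26508476, 196.08283646]), 'tcp_rot': array([[-8.97462679e-01,  4.41089143e-01, -1.05268228e-03],
       [ 4.41090355e-01,  8.97461100e-01, -1.69455409e-03],
       [ 1.97291990e-04, -1.98512706e-03, -9.99998010e-01]]), 'ft_force': array([ 0.57306838, -0.34871262,  0.11235648]), 'torque': array([-0.05635362, -0.0126784 , -0.0538141 ]), 'grip_force': 0.0, 'finger_gap': 85.22957141589605}
```

View pics/scene0.png

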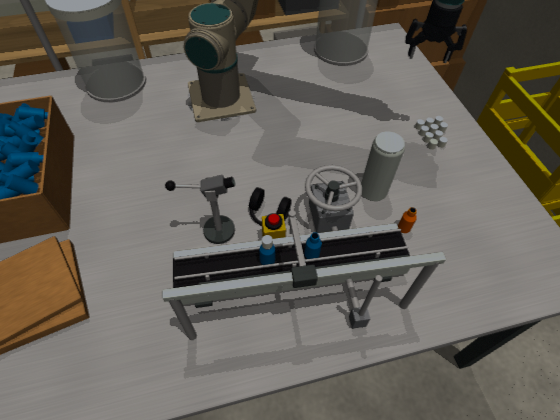

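View pics/top0.png

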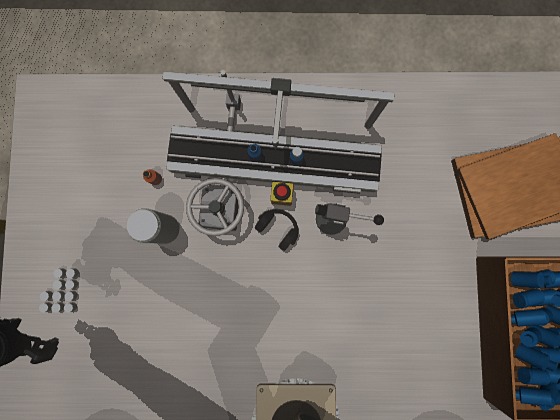

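Scene: wheel (333,188), can (383,165), capped bottle (267,250), open bottle (314,243), sensor box (213,186) with ball (171,186), stop (273,220), ear defenders (270,203). Top: wheel (217,207), open bottle (254,152), capped (297,155), orange decoy (152,176), ball (379,219), nozzle arm end (~275,140).
Candidates for the open bottle: blue without cap top (254,152) / scene (314,243), white-capped top (297,155), orange top (152,176), and blue ones in the crate. I choose (254,152), and check it in a crop.

```bash
python3 - <<'E'
import cv2
a=cv2.imread("pics/top0.png")[70:250,150:400]; cv2.imwrite("pics/c1.png",cv2.resize(a,None,fx=3.2,fy=3.2,interpolation=cv2.INTER_CUBIC))
a=cv2.imread("pics/scene0.png")[125:325,155:420]; cv2.imwrite("pics/c2.png",cv2.resize(a,None,fx=3,fy=3,interpolation=cv2.INTER_CUBIC))
E
```

```text
(no output)
```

View pics/c1.png

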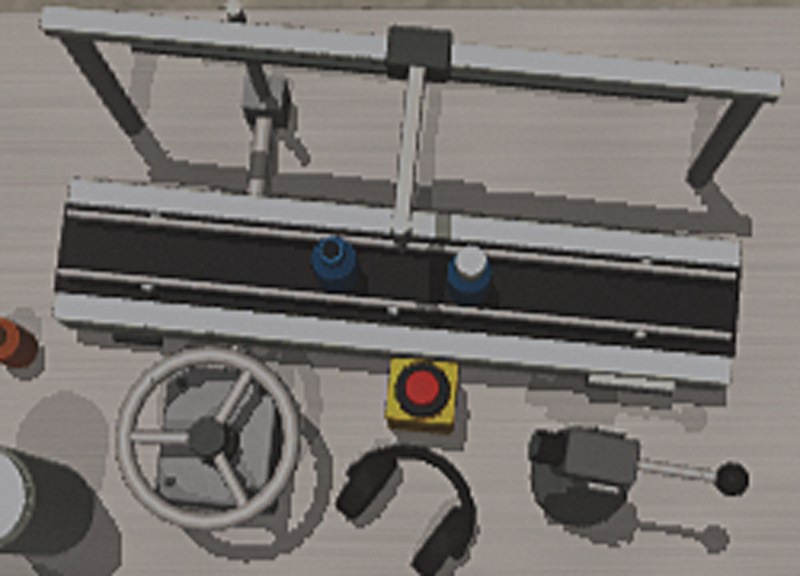

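View pics/c2.png

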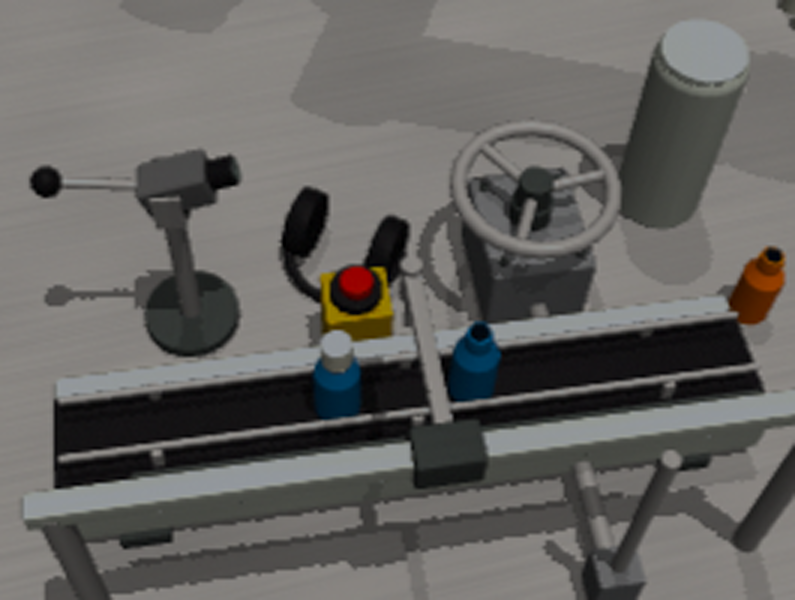

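Crops confirm: open blue bottle, dark mouth at top-crop (333,248) / scene-crop (481,333); capped (470,261)/(337,345). Hub (208,437)/(537,180), ball (732,479)/(46,181), arm end (400,232)/(412,268), lens tip (540,449)/(232,170).

```bash
cat > h.py <<'E'
import numpy as np, cv2
from bench import ctrl, vision
P={n:vision.camera_params(n) for n in("scene","top")}
def ray(n,u,v):
    K=P[n]["mtx"];T=P[n]["T"]; d=np.array([(u-K[0,2])/K[0,0],-(v-K[1,2])/K[1,1],-1]); return T[:3,3],T[:3,:3]@d
def plane(n,uv,z):
    o,d=ray(n,*uv); return o+d*(z-o[2])/d[2]
def tri(t,s):
    A=np.zeros((3,3));b=np.zeros(3);L=[]
    for n,uv in(("top",t),("scene",s)):
        o,d=ray(n,*uv);d=d/np.linalg.norm(d);M=np.eye(3)-np.outer(d,d);A+=M;b+=M@o;L.append((o,M))
    x=np.linalg.solve(A,b); return x.round(1),round(sum(np.linalg.norm(M@(x-o)) for o,M in L)/2,1)
def proj(n,p):
    T=P[n]["T"];c=T[:3,:3].T@(np.asarray(p,float)-T[:3,3]);K=P[n]["mtx"];return K[0,0]*c[0]/-c[2]+K[0,2],-K[1,1]*c[1]/-c[2]+K[1,2]
ct=lambda u,v:((u+.5)/3.2-.5+150,(v+.5)/3.2-.5+70)
cs=lambda u,v:((u+.5)/3-.5+155,(v+.5)/3-.5+125)
E
python3 - <<'E'
from h import *
T=cv2.imread("pics/top0.png");S=cv2.imread("pics/scene0.png")
for n,a,b in [("mouth",(333,248),(481,333)),("cap",(470,261),(337,345)),("hub",(208,437),(537,180)),("rimc",(208.5,438),(537,190)),("ball",(732,479),(46,181)),("armend",(400,236),(412,268)),("lens",(540,449),(232,170)),("stop",(422,388),(356,283))]:
    print(n,*tri(ct(*a),cs(*b)))
print("can",tri((144.5,225),cs(705,53)))
def dark(I,x0,y0,x1,y1,th=45):
    m=(I[y0:y1,x0:x1].max(2)<th).astype(np.uint8); k,l,s,c=cv2.connectedComponentsWithStats(m); 
    return [(s[i].tolist(),(c[i]+[x0,y0]).round(1).tolist()) for i in range(1,k) if s[i][4]>20]
print(dark(T,365,205,395,232),dark(S,160,175,182,198))
# rim: on-plane points z=125 by polar edge from top
c=plane("top",ct(208.5,438),125); print("c125",c, "scene",plane("scene",cs(537,190),125))
for nm,uv in (("s1",(140,436)),("s2",(249,379)),("s3",(241,497))):
    p=plane("top",ct(*uv),125)-c; print(nm,np.degrees(np.arctan2(p[1],p[0])).round(1),np.hypot(*p[:2]))
# bar (z244) edges & arm
for uv in((45,30),(778,95),(45,8),(778,75)): print("bar",plane("top",ct(*uv),244).round(1))
for uv in((394,236),(411,236),(408,70),(424,70)): print("arm",plane("top",ct(*uv),256).round(1))
for uv in((75,180),(740,240),(55,320),(728,383)): print("conv",plane("top",ct(*uv),80).round(1))
for n,z in(("mouth",155),): print(plane("top",ct(333,248),z),plane("scene",cs(481,333),z))
for uv in((340,480),(370,500),(445,560),(470,510),(400,450)):print("ear",plane("top",ct(*uv),40).round(0))
print("foot",plane("top",ct(578,482),14),plane("scene",cs(192,311),14))
E
```

```text
mouth [698.3 103.9 152.9] 0.7
cap [686.4  -1.7 159.7] 0.5
hub [555.4 200.4 130.6] 0.7
rimc [556.  202.  117.1] 0.7
ball [ 518.4 -186.5  203.1] 0.5
armend [686.5  50.6 240.7] 0.5
lens [540.  -49.2 200.8] 0.6
stop [597.5  35.2  97.8] 0.3
can (array([506.5, 354.5, 192.8]), np.float64(3.0))
[([9, 10, 10, 10, 73], [378.2, 219.6])] [([5, 6, 10, 10, 75], [169.8, 185.3])]
c125 [555.01040832 200.11759657 125.        ] scene [561.61741376 199.72764995 125.        ]
s1 88.4 53.06621496406808
s2 -33.6 55.230480417556315
s3 -150.4 52.34021629054793
bar [836.1 304.1 244. ]
bar [ 787.  -216.5  244. ]
bar [852.4 304.6 244. ]
bar [ 801.6 -217.   244. ]
arm [682.7  53.9 256. ]
arm [682.6  42.1 256. ]
arm [801.5  44.5 256. ]
arm [801.5  33.3 256. ]
conv [772.4 321.2  80. ]
conv [ 721.5 -223.    80. ]
conv [655.6 334.   80. ]
conv [ 604.1 -210.4   80. ]
[697.69494247 103.12434614 155.        ] [699.60521894 104.00024293 155.        ]
ear [528. 104.  40.]
ear [512.  79.  40.]
ear [463.  17.  40.]
ear [504.  -4.  40.]
ear [553.  54.  40.]
foot [528.66699342 -95.69419865  14.        ] [537.0831971  -99.28782138  14.        ]
```

Request:
jog_arm(
  commands="0 0 -1 0 0 1; 0 0 -1 0 0 1; 0 0 -1 0 0 1; 0 0 -1 0 0 1; 0 0 0 0 0 1; 0 0 0 0 0 1; 0 0 0 0 0 1; 0 0 0 0 0 1",
  grip=0,
)

```text
t: 1.1
position: [275.5, 560.6, 296.4]
tcp_rot: [[-0.149, 0.989, -0.001], [0.989, 0.149, -0.001], [-0.001, -0.001, -1.0]]
ft_force: [-0.4, -0.8, 1.3]
finger_gap: -0.4
grip_force: 0.0
```

Request:
jog_arm(
  commands="0 0 0 0 0 1; 0 0 0 0 0 1; 0 0 0 0 0 1; 0 0 0 0 0 1; 0 0 0 0 0 1; 0 0 0 0 0 1; 0 0 0 0 0 1; 0 0 0 0 0 1",
)

```text
t: 2.1
position: [326.7, 520.9, 296.4]
tcp_rot: [[0.638, 0.769, -0.043], [0.77, -0.637, 0.028], [-0.006, -0.052, -0.999]]
ft_force: [0.1, 0.2, -0.8]
finger_gap: 0.2
grip_force: 0.0
```

Request:
jog_arm(
  commands="0 0 0 0 0 1; 0 0 0 0 0 0",
)

```text
t: 2.35
position: [350.9, 498.0, 296.5]
tcp_rot: [[0.688, 0.723, -0.063], [0.725, -0.687, 0.042], [-0.013, -0.075, -0.997]]
ft_force: [-1.0, 0.2, -0.6]
finger_gap: -0.1
grip_force: 0.0
```

```bash
cat > go.py <<'E'
from h import *
import sys
def togo(x,y,z):
    s=ctrl.read_state();R=s["tcp_rot"];d=R.T@(np.array([x,y,z])-s["position"])
    print("pos",s["position"].round(1),"yawY",np.degrees(np.arctan2(R[1,1],R[0,1])).round(1),"q6",s["q"][5].round(0),"zaxis",R[:,2].round(3),"units",(d/25).round(2),"t",s["t"],"F",s["ft_force"].round(1),"gap",s["finger_gap"].round(1))
if __name__=="__main__": togo(*map(float,sys.argv[1:4]))
E
python3 go.py 563 165 296
```

```text
Traceback (most recent call last):
  File "go.py", line 6, in <module>
    if __name__=="__main__": togo(*map(float,sys.argv[1:4]))
                             ~~~~^^^^^^^^^^^^^^^^^^^^^^^^^^^
  File "go.py", line 5, in togo
    print("pos",s["position"].round(1),"yawY",np.degrees(np.arctan2(R[1,1],R[0,1])).round(1),"q6",s["q"][5].round(0),"zaxis",R[:,2].round(3),"units",(d/25).round(2),"t",s["t"],"F",s["ft_force"].round(1),"gap",s["finger_gap"].round(1))
                                                                                                                                                                                                                 ^^^^^^^^^^^^^^^^^^^^^
AttributeError: 'float' object has no attribute 'round'
```

```bash
sed -i 's/s\["finger_gap"\].round(1)/round(float(s["finger_gap"]),1)/' go.py; python3 go.py 563 165 300
```

```text
pos [350.9 498.  296.5] yawY -43.6 q6 180.0 zaxis [-0.063  0.042 -0.997] units [-3.82 15.27 -1.24] t 2.35 F [-1.   0.2 -0.6] gap -0.1
```

Request:
jog_arm(
  commands="0 0 0 0 0 0",
)

```text
t: 2.48
position: [349.1, 499.6, 296.9]
tcp_rot: [[0.686, 0.725, -0.063], [0.728, -0.684, 0.043], [-0.012, -0.076, -0.997]]
ft_force: [-0.1, -0.4, 0.7]
finger_gap: 0.2
grip_force: 0.0
```

```bash
python3 go.py 563 165 300
```

```text
pos [349.1 499.6 296.9] yawY -43.3 q6 180.0 zaxis [-0.063  0.043 -0.997] units [-3.88 15.35 -1.24] t 2.475 F [-0.1 -0.4  0.7] gap 0.2
```

Request:
jog_arm(
  commands="-0.25 1 -0.08 0 0 0; -0.25 1 -0.08 0 0 0; -0.25 1 -0.08 0 0 0; -0.25 1 -0.08 0 0 0; -0.25 1 -0.08 0 0 0; -0.25 1 -0.08 0 0 0; -0.25 1 -0.08 0 0 0; -0.25 1 -0.08 0 0 0",
)

```text
t: 3.48
position: [460.8, 326.1, 298.7]
tcp_rot: [[0.684, 0.727, -0.063], [0.729, -0.683, 0.043], [-0.011, -0.075, -0.997]]
ft_force: [0.2, -0.3, -0.6]
finger_gap: 0.1
grip_force: 0.0
```

```bash
python3 - <<'E'
from go import *
from scipy.spatial.transform import Rotation as Ro
togo(563,165,300)
R=ctrl.read_state()["tcp_rot"]; a=np.radians(-53)
y=np.array([np.cos(a),np.sin(a),0]);z=np.array([0,0,-1]);x=np.cross(y,z)
print(Ro.from_matrix(R.T@np.column_stack([x,y,z])).as_rotvec()/.12)
E
```

```text
pos [460.8 326.1 298.7] yawY -43.2 q6 160.0 zaxis [-0.063  0.043 -0.997] units [-1.9   7.37 -0.59] t 3.475 F [ 0.2 -0.3 -0.6] gap 0.1
[-0.61962061  0.14830767  1.4258571 ]
```

Request:
jog_arm(
  commands="-0.25 1 -0.08 0 0 0; -0.25 1 -0.08 0 0 0; -0.25 1 -0.08 0 0 0; -0.25 1 -0.08 0 0 0; -0.25 1 -0.08 0 0 0; -0.25 1 -0.08 0 0 0; -0.25 1 -0.08 -0.31 0.07 0.7; 0 0 0 -0.31 0.07 0.72",
)

```text
t: 4.47
position: [559.6, 173.2, 299.6]
tcp_rot: [[0.802, 0.598, 0.0], [0.598, -0.802, -0.002], [-0.001, 0.001, -1.0]]
ft_force: [-0.7, 0.4, 0.5]
finger_gap: -0.3
grip_force: 0.0
```

```bash
python3 go.py 563 165 170
```

```text
pos [559.6 173.2 299.6] yawY -53.3 q6 154.0 zaxis [ 0.    -0.002 -1.   ] units [-0.08  0.33  5.19] t 4.475 F [-0.7  0.4  0.5] gap -0.3
```

Request:
jog_arm(
  commands="-0.08 0.33 0 0 0 0; 0 0 1 0 0 0; 0 0 1 0 0 0; 0 0 1 0 0 0; 0 0 1 0 0 0; 0 0 1 0 0 0; 0 0 0.8 0 0 0; 0 0 0 0 0 0",
)

```text
t: 5.48
position: [560.5, 165.5, 153.0]
tcp_rot: [[0.798, 0.602, -0.005], [0.602, -0.798, -0.001], [-0.005, -0.002, -1.0]]
ft_force: [-0.6, 0.3, 0.4]
finger_gap: -0.1
grip_force: 0.0
```

```bash
python3 - <<'E'
from go import *
togo(563,165,107)
S=vision.snapshot("scene");cv2.imwrite("pics/s2.png",S)
C=(556.5,200.3)
for k in range(120):
    for r in(58,72):
        a=k*np.pi/60; S[tuple(int(round(v)) for v in proj("scene",(C[0]+r*np.cos(a),C[1]+r*np.sin(a),125)))[::-1]]=(0,255,0)
u,v=proj("scene",ctrl.read_state()["position"]);S[int(v),int(u)]=(0,0,255);u,v=proj("scene",(563,165,125));S[int(v),int(u)]=(255,0,255)
T=vision.snapshot("top")
for k in range(120):
    for r in(58,72):
        a=k*np.pi/60; T[tuple(int(round(v)) for v in proj("top",(C[0]+r*np.cos(a),C[1]+r*np.sin(a),125)))[::-1]]=(0,255,0)
f=lambda a:cv2.resize(a,(400,400),interpolation=cv2.INTER_NEAREST)
cv2.imwrite("pics/c3.png",np.hstack([f(S[130:240,280:390]),f(T[160:260,165:265])]))
E
```

```text
pos [560.5 165.5 153. ] yawY -53.0 q6 153.0 zaxis [-0.005 -0.001 -1.   ] units [0.08 0.08 1.84] t 5.475 F [-0.6  0.3  0.4] gap -0.1
```

View pics/c3.png

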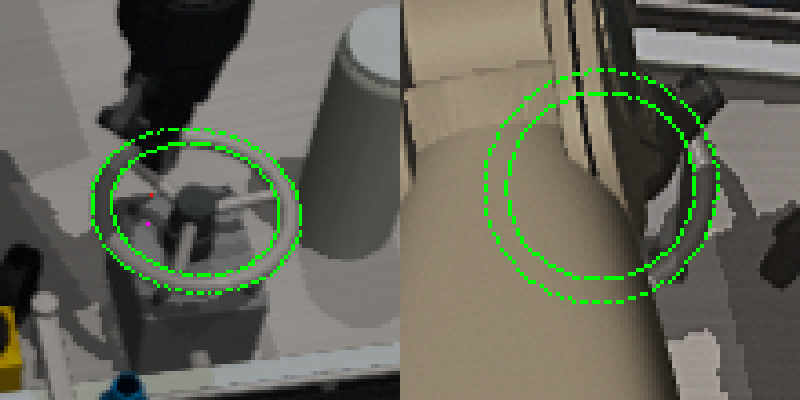

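The rim fits the projected circles in both views (centre good to about 3 mm). The fingertips in the scene view are unclear, near zoomed (160,165), so I look closer.

```bash
python3 - <<'E'
import cv2
S=cv2.imread("pics/s2.png")[130:220,290:390]
cv2.imwrite("pics/c4.png",cv2.convertScaleAbs(cv2.resize(S,(700,630),interpolation=cv2.INTER_CUBIC)[:600],alpha=2.2,beta=10))
E
```

```text
(no output)
```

View pics/c4.png

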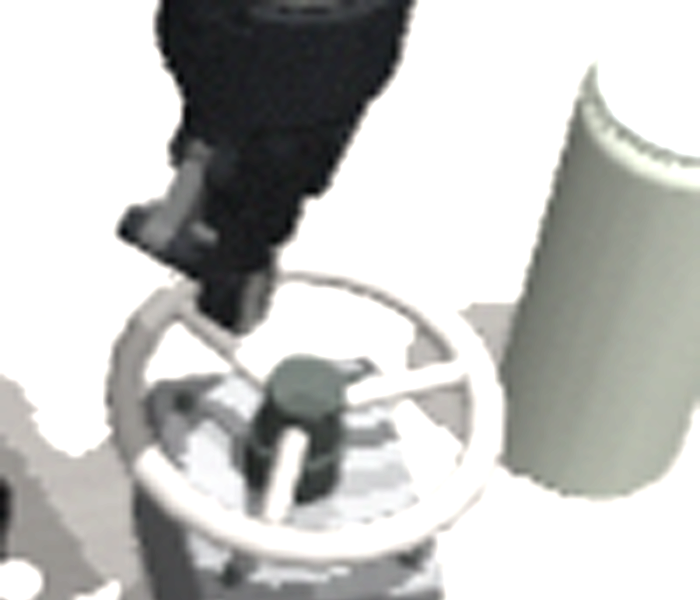

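```bash
python3 - <<'E'
from go import *
print(proj("scene",(275.5,560.5,196)),proj("scene",(275.5,560.5,209)),proj("scene",(560.5,165.5,153)),proj("scene",(560.5,165.5,180)))
S=cv2.imread("pics/scene0.png");a=S[10:80,390:480];b=cv2.imread("pics/s2.png")[140:210,290:380]
f=lambda i:cv2.convertScaleAbs(cv2.resize(i,(400,311),interpolation=cv2.INTER_NEAREST),alpha=2.2,beta=5)
cv2.imwrite("pics/c5.png",np.hstack([f(a),f(b)]))
E
```

```text
(np.float64(422.2754718639346), np.float64(73.08975119355347)) (np.float64(423.65454204111927), np.float64(69.24378703099725)) (np.float64(321.63901470812874), np.float64(183.28259787730752)) (np.float64(322.77851561515183), np.float64(176.20038276540492))
```

View pics/c5.png

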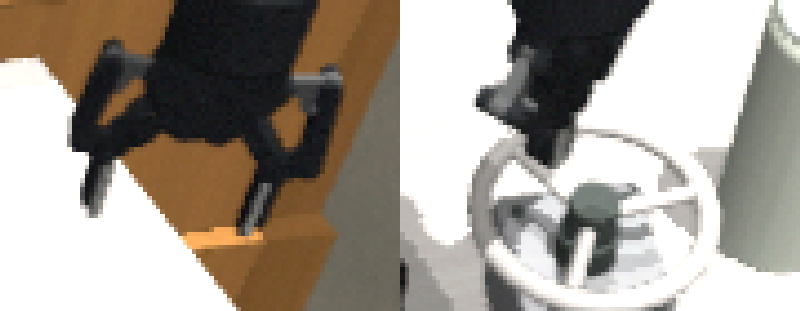

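The tips look about 28 mm higher than the stated TCP; I'll go down and judge by force and by the wheel's motion.

Request:
jog_arm(
  commands="0.08 0.08 0 0 0 0; 0 0 0.6 0 0 0; 0 0 0.6 0 0 0; 0 0 0.64 0 0 0; 0 0 0 0 0 0",
)

```text
t: 6.2
position: [562.8, 164.6, 106.4]
tcp_rot: [[0.8, 0.6, -0.005], [0.6, -0.8, -0.002], [-0.005, -0.002, -1.0]]
ft_force: [0.7, -0.9, 0.4]
finger_gap: 0.2
grip_force: 0.0
```

Request:
jog_arm(
  commands="0.158 0.0675 0 0 0 -1; 0.158 0.0675 0 0 0 -1; 0.158 0.0675 0 0 0 -1; 0.158 0.0675 0 0 0 -1; 0.158 0.0675 0 0 0 -1; 0.158 0.0675 0 0 0 -1; 0.158 0.0675 0 0 0 -1; 0 0 0 0 0 0",
)

```text
t: 7.2
position: [589.4, 181.8, 109.2]
tcp_rot: [[0.088, 0.996, -0.0], [0.996, -0.088, -0.001], [-0.001, 0.0, -1.0]]
ft_force: [-0.7, -0.5, 0.0]
finger_gap: 0.3
grip_force: 0.0
```

```bash
python3 - <<'E'
from go import *
togo(556.5,200.3,107)
S=vision.snapshot("scene");cv2.imwrite("pics/s3.png",S);O=cv2.imread("pics/scene0.png")
d=cv2.absdiff(S,O).max(2)
print("arm-end diff pixels:", (d[200:270,283:310]>40).sum())
f=lambda i:cv2.convertScaleAbs(cv2.resize(i[130:240,280:390],(400,400),interpolation=cv2.INTER_CUBIC),alpha=1.6,beta=5)
cv2.imwrite("pics/c6.png",np.hstack([f(S),cv2.resize(S[190:300,250:360],(400,400))]))
E
```

```text
pos [589.4 181.8 109.2] yawY -5.0 q6 106.0 zaxis [-0.    -0.001 -1.   ] units [ 0.62 -1.38  0.09] t 7.2 F [-0.7 -0.5  0. ] gap 0.3
arm-end diff pixels: 161
```

View pics/c6.png

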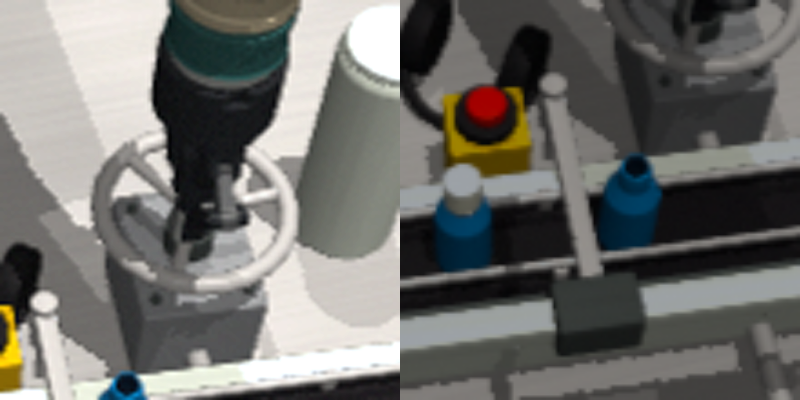

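The finger passed over the spoke without force and the wheel has not moved, so the real tips are higher than the stated TCP. I go back and get lower.

Request:
jog_arm(
  commands="-0.149 -0.086 0 0 0 1; -0.149 -0.086 0 0 0 1; -0.149 -0.086 0 0 0 1; -0.149 -0.086 0 0 0 1; -0.149 -0.086 0 0 0 1; -0.149 -0.086 0 0 0 1; -0.149 -0.086 0 0 0 1; 0 0 0 0 0 0",
)

```text
t: 8.25
position: [564.6, 164.8, 109.1]
tcp_rot: [[0.8, 0.6, -0.001], [0.6, -0.8, -0.001], [-0.001, 0.0, -1.0]]
ft_force: [0.6, 0.7, -0.4]
finger_gap: 0.0
grip_force: 0.0
```

Request:
jog_arm(
  commands="0 0 0.4 0 0 0; 0 0 0.2 0 0 0; 0 0 0.1 0 0 0; 0 0 0 0 0 0",
)

```text
t: 8.75
position: [564.7, 165.0, 91.1]
tcp_rot: [[0.8, 0.601, -0.001], [0.601, -0.8, -0.001], [-0.002, -0.0, -1.0]]
ft_force: [0.7, 0.0, -0.1]
finger_gap: 0.1
grip_force: 0.0
```

Request:
jog_arm(
  commands="0 0 0.12 0 0 0; 0 0 0.1 0 0 0; 0 0 0 0 0 0",
)

```text
t: 9.12
position: [564.7, 165.0, 85.8]
tcp_rot: [[0.8, 0.6, -0.001], [0.6, -0.8, -0.001], [-0.001, 0.0, -1.0]]
ft_force: [0.2, -0.4, -0.4]
finger_gap: 0.2
grip_force: 0.0
```

Request:
jog_arm(
  commands="0 0 0.1 0 0 0; 0 0 0.1 0 0 0; 0 0 0 0 0 0",
)

```text
t: 9.5
position: [564.6, 164.9, 80.7]
tcp_rot: [[0.8, 0.6, -0.001], [0.6, -0.8, -0.001], [-0.002, -0.0, -1.0]]
ft_force: [0.5, -0.1, 0.1]
finger_gap: -0.1
grip_force: 0.0
```

Request:
jog_arm(
  commands="0.158 0.0675 0 0 0 -1; 0.158 0.0675 0 0 0 -1; 0.158 0.0675 0 0 0 -1; 0.158 0.0675 0 0 0 -1; 0.158 0.0675 0 0 0 -1; 0.158 0.0675 0 0 0 -1; 0.158 0.0675 0 0 0 -1; 0 0 0 0 0 0",
)

```text
t: 10.5
position: [588.5, 179.8, 81.0]
tcp_rot: [[0.088, 0.996, -0.002], [0.996, -0.088, -0.005], [-0.005, -0.001, -1.0]]
ft_force: [-1.2, -5.3, 2.8]
finger_gap: 0.1
grip_force: 2.6
```

```bash
cat > noz.py <<'E'
from h import *
# arm-end line: bright arm columns in scene along rows; shift vs start image by template match of arm end
def shift(S,O=cv2.imread("pics/scene0.png")):
    t=O[208:262,284:308]; r=cv2.matchTemplate(S[203:267,262:350],t,cv2.TM_CCOEFF_NORMED);_,v,_,l=cv2.minMaxLoc(r); return l[0]+262-284,l[1]+203-208,round(v,2)
if __name__=="__main__":
    S=vision.snapshot("scene");cv2.imwrite("pics/s_last.png",S);print(shift(S))
    print([np.subtract(proj("scene",(684+k*.094,48+k,250)),proj("scene",(684,48,250))).round(1) for k in(8,56.6)])
E
python3 noz.py; python3 go.py 556.5 200.3 81
```

```text
(3, -1, 0.83)
[array([ 3.9, -0.5]), array([27.4, -3.5])]
pos [588.5 179.8  81. ] yawY -5.1 q6 106.0 zaxis [-0.002 -0.004 -1.   ] units [ 0.7  -1.35 -0.  ] t 10.55 F [-1.4 -5.   1.8] gap -0.2
```

Request:
jog_arm(
  commands="0.158 0.0675 0 0 0 -1; 0.158 0.0675 0 0 0 -1; 0.158 0.0675 0 0 0 -1; 0.158 0.0675 0 0 0 -1; 0.158 0.0675 0 0 0 -1; 0.158 0.0675 0 0 0 -1; 0.158 0.0675 0 0 0 -1; 0 0 0 0 0 0",
)

```text
t: 11.55
position: [594.1, 209.3, 81.1]
tcp_rot: [[-0.682, 0.731, 0.002], [0.731, 0.682, -0.003], [-0.004, -0.001, -1.0]]
ft_force: [2.9, -4.8, -0.7]
finger_gap: 0.3
grip_force: 2.6
```

```bash
python3 noz.py; python3 go.py 556.5 200.3 81
```

```text
(-1, 0, 0.65)
[array([ 3.9, -0.5]), array([27.4, -3.5])]
pos [594.1 209.3  81.2] yawY 43.0 q6 61.0 zaxis [ 0.002 -0.003 -1.   ] units [ 0.76 -1.35  0.  ] t 11.6 F [ 2.9 -5.1 -0.6] gap -0.0
```

Request:
jog_arm(
  commands="0.158 0.0675 0 0 0 -1; 0.158 0.0675 0 0 0 -1; 0.158 0.0675 0 0 0 -1; 0.158 0.0675 0 0 0 -1; 0.158 0.0675 0 0 0 -1; 0.158 0.0675 0 0 0 -1; 0.158 0.0675 0 0 0 -1; 0 0 0 0 0 0",
)

```text
t: 12.6
position: [576.1, 233.6, 81.4]
tcp_rot: [[-1.0, -0.02, 0.004], [-0.02, 1.0, 0.001], [-0.004, 0.001, -1.0]]
ft_force: [5.6, -0.6, -2.9]
finger_gap: -0.1
grip_force: 2.6
```

Request:
jog_arm(
  commands="0.158 0.0675 0 0 0 -1; 0.158 0.0675 0 0 0 -1; 0.158 0.0675 0 0 0 -1; 0.158 0.0675 0 0 0 -1; 0.158 0.0675 0 0 0 -1; 0.158 0.0675 0 0 0 -1; 0.158 0.0675 0 0 0 -1; 0 0 0 0 0 0",
)

```text
t: 13.6
position: [545.2, 236.4, 81.5]
tcp_rot: [[-0.651, -0.759, 0.001], [-0.759, 0.651, 0.006], [-0.005, 0.003, -1.0]]
ft_force: [2.8, 4.0, -2.0]
finger_gap: 0.1
grip_force: 2.5
```

```bash
cat > noz.py <<'E'
from h import *
yh=np.array([-np.sin(np.radians(-5.3)),np.cos(np.radians(-5.3)),0]);xh=np.array([yh[1],-yh[0],0])
O=np.array([692.6,57.5,0])
def st(p): return np.round([(p-O)@xh,(p-O)@yh],1)
def prof(I,n,sx):  # bright samples across arm at station x=sx, z=256 -> station y of arm's bright run
    g=cv2.cvtColor(I,cv2.COLOR_BGR2GRAY).astype(np.float32); ys=np.arange(-40,80,.5)
    uv=np.array([proj(n,O+xh*sx+yh*y+[0,0,256]) for y in ys],np.float32)
    return ys,cv2.remap(g,uv[:,0].copy(),uv[:,1].copy(),cv2.INTER_LINEAR).ravel()
if __name__=="__main__":
    T=[cv2.imread("pics/top0.png"),vision.snapshot("top")];S=[cv2.imread("pics/scene0.png"),vision.snapshot("scene")]
    cv2.imwrite("pics/s_l.png",S[1]);cv2.imwrite("pics/t_l.png",T[1])
    for nm,L in(("top",T),("scene",S)):
        for sx in(20,45):
            for I in L:
                ys,p=prof(I,nm,sx); m=p>(p.max()+np.median(p))/2; print(nm,sx,"max",p.max().round(),"med",np.median(p).round(),ys[m].min(),ys[m].max(),"mean",ys[m].mean().round(1))
E
python3 noz.py; python3 go.py 556.5 200.3 81
```

```text
top 20 max 165.0 med 86.0 -12.5 -4.0 mean -8.2
top 20 max 177.0 med 94.0 33.0 43.0 mean 38.0
top 45 max 160.0 med 146.0 -11.0 60.5 mean -3.2
top 45 max 179.0 med 157.0 34.0 40.5 mean 37.2
scene 20 max 134.0 med 60.0 -31.0 18.0 mean -6.9
scene 20 max 142.0 med 76.0 -30.5 40.5 mean 0.4
scene 45 max 132.0 med 66.0 -29.5 19.5 mean -2.7
scene 45 max 140.0 med 88.0 -29.0 39.5 mean 0.2
pos [545.2 236.4  81.5] yawY 139.3 q6 -32.0 zaxis [ 0.001  0.006 -1.   ] units [ 0.8  -1.28  0.01] t 13.7 F [ 1.9  4.9 -1.6] gap -0.5
```

Request:
jog_arm(
  commands="0.158 0.0675 0 0 0 -1; 0.158 0.0675 0 0 0 -1; 0.158 0.0675 0 0 0 -1; 0 0 0 0 0 0",
)

```text
t: 14.2
position: [533.3, 229.5, 81.4]
tcp_rot: [[-0.342, -0.94, -0.001], [-0.94, 0.342, 0.007], [-0.006, 0.003, -1.0]]
ft_force: [-0.5, 5.5, 0.6]
finger_gap: 0.3
grip_force: 2.6
```

```bash
cat > noz2.py <<'E'
from noz import *
T=vision.snapshot("top");S=vision.snapshot("scene");cv2.imwrite("pics/s_l.png",S);cv2.imwrite("pics/t_l.png",T)
for nm,I in(("top",T),("scene",S)):
    for sx in(5,12,20,28,80,95):
        ys,p=prof(I,nm,sx)
        k=(ys>25)&(ys<65); 
        if sx in(12,80): print(nm,sx,list(zip(ys[k][::4],p[k][::4].astype(int))))
        yk,pk=ys[k],p[k]; m=pk>(pk.max()+np.percentile(pk,25))/2
        i=pk.argmax();a=i
        while a>0 and m[a-1]:a-=1
        b=i
        while b<len(m)-1 and m[b+1]:b+=1
        print(nm,sx,"run",yk[a],yk[b],"mid",(yk[a]+yk[b])/2)
E
python3 noz2.py; python3 go.py 556.5 200.3 81
```

```text
top 5 run 28.5 34.0 mid 31.25
top 12 [(np.float64(25.5), np.int64(70)), (np.float64(27.5), np.int64(74)), (np.float64(29.5), np.int64(71)), (np.float64(31.5), np.int64(71)), (np.float64(33.5), np.int64(71)), (np.float64(35.5), np.int64(65)), (np.float64(37.5), np.int64(62)), (np.float64(39.5), np.int64(178)), (np.float64(41.5), np.int64(174)), (np.float64(43.5), np.int64(171)), (np.float64(45.5), np.int64(172)), (np.float64(47.5), np.int64(166)), (np.float64(49.5), np.int64(108)), (np.float64(51.5), np.int64(53)), (np.float64(53.5), np.int64(55)), (np.float64(55.5), np.int64(61)), (np.float64(57.5), np.int64(72)), (np.float64(59.5), np.int64(68)), (np.float64(61.5), np.int64(71)), (np.float64(63.5), np.int64(75))]
top 12 run 39.0 49.0 mid 44.0
top 20 run 39.5 47.5 mid 43.5
top 28 run 38.5 48.5 mid 43.5
top 80 [(np.float64(25.5), np.int64(157)), (np.float64(27.5), np.int64(155)), (np.float64(29.5), np.int64(155)), (np.float64(31.5), np.int64(156)), (np.float64(33.5), np.int64(158)), (np.float64(35.5), np.int64(141)), (np.float64(37.5), np.int64(70)), (np.float64(39.5), np.int64(170)),
[... 1494 characters left out ...]
4(35.5), np.int64(100)), (np.float64(37.5), np.int64(134)), (np.float64(39.5), np.int64(139)), (np.float64(41.5), np.int64(138)), (np.float64(43.5), np.int64(135)), (np.float64(45.5), np.int64(104)), (np.float64(47.5), np.int64(35)), (np.float64(49.5), np.int64(11)), (np.float64(51.5), np.int64(12)), (np.float64(53.5), np.int64(12)), (np.float64(55.5), np.int64(12)), (np.float64(57.5), np.int64(11)), (np.float64(59.5), np.int64(11)), (np.float64(61.5), np.int64(9)), (np.float64(63.5), np.int64(9))]
scene 80 run 35.0 46.0 mid 40.5
scene 95 run 35.0 46.0 mid 40.5
pos [533.3 229.5  81.4] yawY 159.9 q6 -53.0 zaxis [-0.001  0.006 -1.   ] units [ 0.78 -1.27  0.01] t 14.3 F [-0.2  6.   0.4] gap 0.3
```

```bash
python3 - <<'E'
from noz import *
def crop(n,I,p,w):
    u,v=proj(n,p);x,y=int(u)-w,int(v)-w;print(n,x,y); return cv2.convertScaleAbs(cv2.resize(I[y:y+2*w,x:x+2*w],(400,400),interpolation=cv2.INTER_CUBIC),alpha=1.5,beta=15)
p=(698.3,103.7,170)
S0,T0=cv2.imread("pics/scene0.png"),cv2.imread("pics/top0.png")
cv2.imwrite("pics/c7.png",np.hstack([crop("scene",cv2.imread("pics/s_l.png"),p,22),crop("top",cv2.imread("pics/t_l.png"),p,22)]))
for n,I,c in(("scene",S0,(315,236)),("top",T0,(254,147))):
    h=cv2.cvtColor(I,cv2.COLOR_BGR2HSV); x,y=c; m=cv2.inRange(h,(95,120,40),(125,255,255)); m[:, :x-14]=0;m[:,x+15:]=0;m[:y-14]=0;m[y+40:]=0
    for r in range(y-10,y+24,2):
        k=np.where(m[r])[0]
        if len(k): print(n,r,k.min(),k.max(),(k.min()+k.max())/2)
E
```

```text
scene 293 209
top 231 123
scene 232 313 316 314.5
scene 234 311 317 314.0
scene 236 310 318 314.0
scene 238 308 318 313.0
scene 240 307 320 313.5
scene 242 306 321 313.5
scene 244 306 321 313.5
scene 246 307 320 313.5
scene 248 308 320 314.0
scene 250 307 319 313.0
scene 252 307 319 313.0
scene 254 306 318 312.0
scene 256 306 318 312.0
scene 258 308 310 309.0
top 145 250 256 253.0
top 147 248 259 253.5
top 149 248 260 254.0
top 151 247 260 253.5
top 153 248 259 253.5
top 155 249 258 253.5
```

View pics/c7.png

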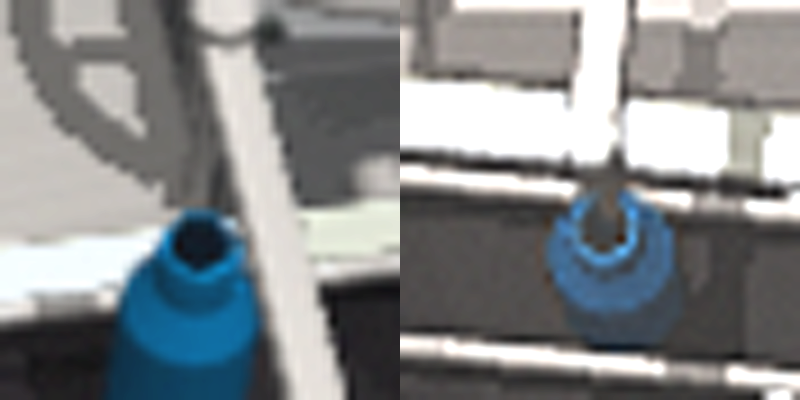

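Scene crop: mouth centre (203,240), the nozzle's dark strip coming down to about (208,185), a little left of or on line. Top crop: mouth ring (605,215), nozzle (606,190), arm (597,150). About 2–4 mm more to +y is needed.

Request:
jog_arm(
  commands="0.122 0.053 0 0 0 -0.775; 0.122 0.053 0 0 0 -0.775; 0 0 0 0 0 0; -0.4 0 0 0 0 0; 0 0 0 0 0 0",
)

```text
t: 14.92
position: [531.2, 231.8, 81.0]
tcp_rot: [[-0.162, -0.987, -0.0], [-0.987, 0.162, -0.001], [0.001, 0.0, -1.0]]
ft_force: [-0.6, -0.4, 0.2]
finger_gap: 0.0
grip_force: 0.0
```

```bash
python3 noz2.py | grep run; python3 go.py 533 229 300
```

```text
top 5 run 54.5 61.5 mid 58.0
top 12 run 41.5 51.0 mid 46.25
top 20 run 42.0 52.0 mid 47.0
top 28 run 42.5 50.5 mid 46.5
top 80 run 42.0 50.0 mid 46.0
top 95 run 43.0 50.5 mid 46.75
scene 5 run 39.5 51.5 mid 45.5
scene 12 run 38.5 49.0 mid 43.75
scene 20 run 39.0 49.0 mid 44.0
scene 28 run 39.0 49.5 mid 44.25
scene 80 run 38.0 49.0 mid 43.5
scene 95 run 37.5 49.0 mid 43.25
pos [531.  231.1  80.9] yawY 170.7 q6 -64.0 zaxis [-0.001 -0.001 -1.   ] units [ 0.08 -0.09 -8.76] t 15.025 F [0.4 0.4 0.4] gap -0.2
```

Request:
jog_arm(
  commands="0 0 -0.5 0 0 0; 0 0 -1 0 0 0; 0 0 -1 0 0 0; 0 0 -1 0 0 0; 0 0 -1 0 0 0; 0 0 -1 0 0 0; 0 0 -1 0 0 0; 0 0 -1 0 0 0",
)

```text
t: 16.02
position: [531.3, 230.9, 270.4]
tcp_rot: [[-0.162, -0.987, 0.0], [-0.987, 0.162, -0.001], [0.0, -0.0, -1.0]]
ft_force: [-0.9, -0.1, -0.3]
finger_gap: 0.4
grip_force: 0.0
```

Request:
jog_arm(
  commands="0 0 -1 0 0 0; 0.976 -0.129 0 0 0 0; 0.976 -0.129 0 0 0 0; 0.976 -0.129 0 0 0 0; 0.976 -0.129 0 0 0 0; 0.976 -0.129 0 0 0 0; 0.976 -0.129 0 0 0 0; 0.976 -0.129 0 0 0 0",
)

```text
t: 17.02
position: [525.8, 58.0, 294.7]
tcp_rot: [[-0.162, -0.987, 0.001], [-0.987, 0.162, -0.001], [0.001, -0.001, -1.0]]
ft_force: [-0.2, -0.1, -0.2]
finger_gap: 0.2
grip_force: 0.0
```

Request:
jog_arm(
  commands="0.976 -0.129 0 0 0 0; 0.976 -0.129 0 0 0 0; 0.976 -0.129 0 0 0 0; 0.976 -0.129 0 0 0 0; 0.976 -0.129 0 0 0 0; 0.976 -0.129 0 0 0 0; 0.976 -0.129 0 0 0 0; 0.976 -0.129 0 0 0 0",
  grip=0.75,
)

```text
t: 18.02
position: [519.7, -138.8, 294.8]
tcp_rot: [[-0.162, -0.987, 0.0], [-0.987, 0.162, -0.001], [0.001, -0.001, -1.0]]
ft_force: [-0.4, -0.3, -0.2]
finger_gap: 64.2
grip_force: 0.0
```

Request:
jog_arm(
  commands="0.976 -0.129 0 0 0 0; 0.976 -0.129 0 0 0 0; 0 0 0 0 0 0",
)

```text
t: 18.4
position: [518.2, -188.4, 294.5]
tcp_rot: [[-0.164, -0.986, 0.0], [-0.986, 0.164, -0.001], [0.001, -0.0, -1.0]]
ft_force: [0.4, -0.2, -0.2]
finger_gap: 64.0
grip_force: 0.0
```

```bash
python3 go.py 518.4 -186.5 153
```

```text
pos [ 518.2 -188.4  294.5] yawY 170.5 q6 -107.0 zaxis [ 0.    -0.001 -1.   ] units [-0.08  0.01  5.66] t 18.4 F [ 0.4 -0.2 -0.2] gap 64.0
```

Request:
jog_arm(
  commands="-0.08 0 1 0 0 0; 0 0 1 0 0 0; 0 0 1 0 0 0; 0 0 1 0 0 0; 0 0 1 0 0 0; 0 0 0.66 0 0 0; 0 0 0 0 0 0",
)

```text
t: 19.27
position: [517.6, -184.2, 151.4]
tcp_rot: [[-0.161, -0.987, -0.003], [-0.987, 0.161, 0.001], [-0.0, 0.003, -1.0]]
ft_force: [-0.5, 0.1, -0.1]
finger_gap: 64.1
grip_force: 0.0
```

Request:
jog_arm(
  commands="0 0 0 0 0 0; 0 0 0 0 0 0; 0 0 0 0 0 0; 0 0 0 0 0 0; 0 0 0 0 0 0; 0 0 0 0 0 0",
  grip=0,
  newtons=30,
)

```text
t: 20.02
position: [519.2, -185.6, 152.8]
tcp_rot: [[-0.162, -0.987, 0.001], [-0.987, 0.162, -0.002], [0.002, -0.001, -1.0]]
ft_force: [0.7, -1.1, 1.3]
finger_gap: 21.8
grip_force: 29.3
```

```bash
python3 go.py 491.4 -148.3 202; python3 - <<'E'
from h import *
S=vision.snapshot("scene");cv2.imwrite("pics/s4.png",S)
d=cv2.absdiff(S,cv2.imread("pics/scene0.png")).max(2); print("lens region diff",(d[172:198,205:240]>40).sum(),"box",(d[175:200,200:230]>40).sum())
E
```

```text
pos [ 519.2 -185.6  152.8] yawY 170.7 q6 -107.0 zaxis [ 0.001 -0.002 -1.   ] units [-1.29  1.34 -1.97] t 20.025 F [ 0.7 -1.1  1.3] gap 21.8
lens region diff 1 box 0
```

Request:
jog_arm(
  commands="0 0 0 0 0 0; 0 0 0 0 0 0; 0 0 0.35 0 0 0; 0 0 0 0 0 0",
  grip=0.6,
)

```text
t: 20.58
position: [517.5, -184.5, 142.2]
tcp_rot: [[-0.162, -0.987, -0.003], [-0.987, 0.162, 0.0], [-0.0, 0.003, -1.0]]
ft_force: [0.3, -0.4, 0.0]
finger_gap: 51.2
grip_force: 0.0
```

Request:
jog_arm(
  commands="0 0 0 0 0 0; 0 0 0 0 0 0; 0 0 0 0 0 0; 0 0 0 0 0 0; 0 0 0 0 0 0",
  grip=0,
)

```text
t: 21.2
position: [518.7, -185.2, 143.7]
tcp_rot: [[-0.162, -0.987, -0.0], [-0.987, 0.162, -0.001], [0.001, 0.0, -1.0]]
ft_force: [1.0, 0.2, -0.2]
finger_gap: 21.8
grip_force: 29.3
```

```bash
python3 - <<'E'
from h import *
V=np.array([532.5,-98.3,190])
def ball(h,e): h,e=np.radians([h,e]);return V+90*np.array([-np.cos(e)*np.cos(h),-np.cos(e)*np.sin(h),np.sin(e)])
h=np.linspace(80.9,50.6,13);e=np.linspace(8.2,44.0,13)
yaw=170.7
for i in range(12):
    d=ball(h[i+1],e[i+1])-ball(h[i],e[i]); a=np.radians(yaw+(h[i]-80.9)); y=np.array([np.cos(a),np.sin(a),0]);z=np.array([0,0,-1]);x=np.cross(y,z)
    print(*(np.array([d@x,d@y,d@z])/25).round(3),0,0,round(np.radians(30.3/12)/.12,3),end="; ")
print(ball(h[0],e[0]),ball(h[-1],e[-1]))
E
```

```text
-0.034 0.156 -0.185 0 0 0.367; -0.044 0.154 -0.183 0 0 0.367; -0.053 0.152 -0.18 0 0 0.367; -0.063 0.149 -0.178 0 0 0.367; -0.072 0.146 -0.174 0 0 0.367; -0.081 0.143 -0.17 0 0 0.367; -0.089 0.139 -0.166 0 0 0.367; -0.098 0.135 -0.161 0 0 0.367; -0.106 0.13 -0.156 0 0 0.367; -0.114 0.125 -0.151 0 0 0.367; -0.122 0.12 -0.145 0 0 0.367; -0.129 0.115 -0.138 0 0 0.367; [ 518.41130139 -186.25868444  202.83660403] [ 491.40717714 -148.3272213   252.51925334]
```

Request:
jog_arm(
  commands="-0.034 0.156 -0.185 0 0 0.367; -0.044 0.154 -0.183 0 0 0.367; -0.053 0.152 -0.18 0 0 0.367; -0.063 0.149 -0.178 0 0 0.367; -0.072 0.146 -0.174 0 0 0.367; -0.081 0.143 -0.17 0 0 0.367; 0 0 0 0 0 0",
)

```text
t: 22.08
position: [499.3, -170.8, 170.4]
tcp_rot: [[-0.413, -0.911, -0.001], [-0.911, 0.413, -0.001], [0.001, 0.0, -1.0]]
ft_force: [-1.1, -0.0, -0.4]
finger_gap: 22.0
grip_force: 29.6
```

Request:
jog_arm(
  commands="-0.089 0.139 -0.166 0 0 0.367; -0.098 0.135 -0.161 0 0 0.367; -0.106 0.13 -0.156 0 0 0.367; -0.114 0.125 -0.151 0 0 0.367; -0.122 0.12 -0.145 0 0 0.367; -0.129 0.115 -0.138 0 0 0.367; 0 0 0 0 0 0",
)

```text
t: 22.95
position: [491.5, -147.4, 193.2]
tcp_rot: [[-0.636, -0.771, -0.001], [-0.771, 0.636, -0.001], [0.002, -0.0, -1.0]]
ft_force: [-0.4, -0.4, -0.3]
finger_gap: 21.7
grip_force: 29.6
```

```bash
python3 go.py 491.4 -148.3 193.4
```

```text
pos [ 491.5 -147.4  193.2] yawY 140.5 q6 -74.0 zaxis [-0.001 -0.001 -1.   ] units [ 0.03 -0.02 -0.01] t 22.95 F [-0.4 -0.4 -0.3] gap 21.7
```

Request:
jog_arm(
  commands="0 0 0 0 0 0; 0 0 0 0 0 0; 0 0 0 0 0 0; 0 0 -0.5 0 0 0; 0 0 -1 0 0 0; 0 0 -1 0 0 0; 0 0 -1 0 0 0; 0 0 -1 0 0 0",
  grip=0.75,
)

```text
t: 23.95
position: [491.9, -147.1, 307.7]
tcp_rot: [[-0.637, -0.771, 0.001], [-0.771, 0.637, -0.001], [0.001, -0.001, -1.0]]
ft_force: [0.3, -0.2, 0.3]
finger_gap: 64.2
grip_force: 0.0
```

Request:
jog_arm(
  commands="1 -1 0 0 0 0; 1 -1 0 0 0 0; 1 -1 0 0 0 0; 1 -1 0 0 0 0; 1 -1 0 0 0 0; 1 -1 0 0 0 0; 1 -1 0 0 0 0; 0 0 0 0 0 0",
)

```text
t: 24.95
position: [515.1, -395.8, 306.0]
tcp_rot: [[-0.639, -0.769, -0.0], [-0.769, 0.639, -0.001], [0.001, -0.001, -1.0]]
ft_force: [0.8, -0.3, -0.2]
finger_gap: 63.8
grip_force: 0.0
```

```bash
python3 noz2.py | grep run; python3 - <<'E'
from noz import *
def crop(n,I,p,w,sz=(400,300)):
    u,v=proj(n,p);x,y=int(u)-w,int(v)-int(w*.75);print(n,x,y,"scale",400/(2*w)); return cv2.convertScaleAbs(cv2.resize(I[y:y+int(1.5*w),x:x+2*w],sz,interpolation=cv2.INTER_CUBIC),alpha=1.5,beta=10)
S,T=cv2.imread("pics/s_l.png"),cv2.imread("pics/t_l.png")
a=(525,-110,200);b=(698.3,103.7,180)
cv2.imwrite("pics/c8.png",np.vstack([np.hstack([crop("scene",S,a,50),crop("top",T,a,50)]),np.hstack([crop("scene",S,b,26),crop("top",T,b,26)])]))
togo=None
print(ctrl.read_state()["position"])
E
```

```text
top 5 run 33.5 37.0 mid 35.25
top 12 run 41.5 51.0 mid 46.25
top 20 run 42.0 52.0 mid 47.0
top 28 run 42.5 50.5 mid 46.5
top 80 run 42.0 50.5 mid 46.25
top 95 run 43.0 50.5 mid 46.75
scene 5 run 39.5 52.5 mid 46.0
scene 12 run 38.5 49.0 mid 43.75
scene 20 run 39.0 49.0 mid 44.0
scene 28 run 39.0 49.5 mid 44.25
scene 80 run 38.0 49.0 mid 43.5
scene 95 run 37.5 49.0 mid 43.25
scene 154 144 scale 4.0
top 294 179 scale 4.0
scene 289 210 scale 7.6923076923076925
top 226 125 scale 7.6923076923076925
[ 514.97917875 -393.35789084  306.37792211]
```

View pics/c8.png

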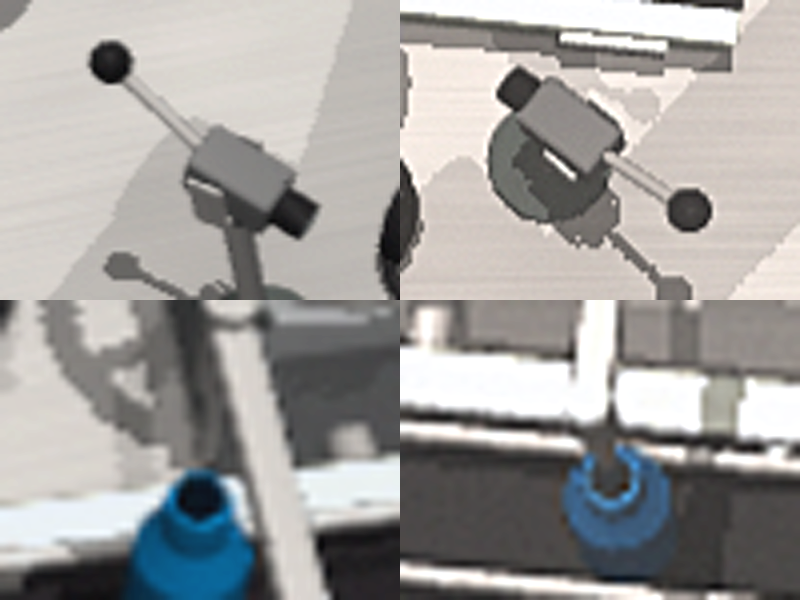

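```bash
python3 - <<'E'
from h import *
f=lambda x0,y0,u,v:(x0+(u+.5)/4-.5,y0+(v+.5)/4-.5)
B=tri(f(294,179,290,209),f(154,144,111,62));L=tri(f(294,179,108,77),f(154,144,307,223));print(B,L)
V=np.array([532.5,-98.3,190]);M=np.array([698.3,103.7,100])
for n,(b,_) in(("ball",B),):
    d=V-b;print(np.degrees(np.arctan2(d[1],d[0])),"elev",np.degrees(np.arcsin(-d[2]/90)),np.linalg.norm(d))
d=L[0]-V;print("lens",np.degrees(np.arctan2(d[1],d[0])),np.degrees(np.arctan2(d[2],np.hypot(*d[:2]))),np.linalg.norm(d))
d=L[0]-B[0];print("ball-lens",np.degrees(np.arctan2(d[1],d[0])),"tilt",np.degrees(np.arctan2(-d[2],np.hypot(*d[:2])))-15.3,np.linalg.norm(d))
d=M-V;print("want",np.degrees(np.arctan2(d[1],d[0])),np.degrees(np.arctan2(-d[2],np.hypot(*d[:2]))))
E
```

```text
(array([ 490.2, -149.3,  249.8]), np.float64(0.2)) (array([570.7, -58.8, 174.8]), np.float64(1.6))
50.32728844818667 elev 41.63971879245696 89.25429961632102
lens 45.95852721313496 -15.462278621025828 57.0134194729627
ball-lens 48.34681864174019 tilt 16.46625558996817 142.46227570834327
want 50.62112158210213 19.003270559340667
```

```bash
python3 - <<'E'
from h import *
f=lambda x0,y0,u,v:(x0+(u+.5)/4-.5,y0+(v+.5)/4-.5)
for n,b,l in(("top",f(294,179,290,209),f(294,179,108,77)),("scene",f(154,144,111,62),f(154,144,307,223))):
    b=plane(n,b,252.5);l=plane(n,l,171.4);d=l-b;print(n,b.round(1),l.round(1),np.degrees(np.arctan2(d[1],d[0])),np.hypot(*d[:2]),"expect",90*np.cos(np.radians(44))+57*np.cos(np.radians(19)))
# bottles unmoved, ear/can: diff checks
S=cv2.imread("pics/s_l.png");O=cv2.imread("pics/scene0.png");d=cv2.absdiff(S,O).max(2)
for k,(x0,y0,x1,y1) in dict(can=(366,132,405,202),ear=(248,185,292,225),capped=(258,235,277,265),stop=(260,208,288,230)).items(): print(k,(d[y0:y1,x0:x1]>50).sum())
E
```

```text
top [ 490.1 -148.6  252.5] [571.3 -57.5 171.4] 48.28589598622223 122.04800485344681 expect 118.63514083963966
scene [ 492.7 -149.3  252.5] [567.9 -60.1 171.4] 49.888246296048685 116.64192163780628 expect 118.63514083963966
can 0
ear 24
capped 2
stop 0
```

```bash
python3 -c "
from bench import ctrl
print(ctrl.hand_in())"
```

```text
the job is handed in; nothing more can be done
None
```

The job is handed in, but no verdict came back: by my camera estimates the nozzle is within about 3 mm of the open bottle's mouth and the sensor's line of sight within about 11 mm of mid-body. Both are released, and the arm is clear after about 25 of the 72 s. The camera check showed the can, capped bottle and emergency stop unchanged, and only slight pixel differences at the ear defenders.

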